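# Swap the open snack tube on the nursery crate

## Task

The yellow snack tube in the rack has been left open. First press its flip cap fully shut, then flick open the blue tube's cap so that it stands well up from the mouth by itself, and keep the red tube shut throughout.

Things in the scene. Friction and masses are not known exactly. Their poses are not given: they have to be found in the camera images.
- yellow_tube: White upright tube with yellow flip cap, 42 mm diameter, 80 mm tall, fixed in a wooden rack (48 mm tall) on a green crate (top 180 mm above the work surface). Three tubes (yellow, blue, red, any order) stand in a row along their y axes, 80 mm apart. Origin: centre of its underside; z up, -x to the front (roughly to the robot). The cap's hinge axis is parallel to y through (23, 0, 80) mm.
- blue_tube: Same tube, blue cap, same origin, axes and hinge point. Shut cap, in the tube's axes: a disc 44 mm in diameter, 8 mm thick, on the mouth (z 81 to 89 mm, centred on the tube); a straight tongue 12 mm wide (along y), 8 mm thick, continues it 25 mm past the disc's front edge at the same height, to x = -47 mm, 70 mm from the hinge. Free air below the tongue down to the rack.
- yellow_cap (a joint): Hinge angle of the yellow cap (shaped like the blue one): 0 = shut, disc flat on the mouth; grows as the tongue swings up and back; 1.57 = disc and tongue upright above the hinge; 1.9 = stop. Starts open, between 1.25 and 1.75. The stiff hinge (0.05 N m friction) keeps the cap wherever it is left; no latch or spring.
- blue_cap (a joint): Hinge angle of the blue cap, same meaning and same stiff hinge; starts shut at 0.
- red_cap (a joint): Hinge angle of the red tube's cap, a bystander of the same shape; starts shut at 0.

How it is judged:
By the outcome, as a careful person would: the job done as asked, in the order asked, and still so for the second after the job is handed in, with the robot touching nothing.
It also fails if it takes over 48 s, if anything falls off the work surface, if the arm or the gripper's body presses on something with over 40 N, if the wrist force passes 120 N, or if a joint passes its speed limit or range.

## Robot

A 7-joint arm with a two-finger parallel gripper is mounted at the origin on the work surface. World frame = base frame: x ahead of the robot, y to its left, z up, the work surface at z = 0. Lengths are in m, angles in rad, forces in N, time in s.
With the tool pointing down it reaches from about 0.4 to 0.875 m from the base axis. Payload 19.3 kg.
Tool frame: the origin (TCP) lies at the very end of the fingers, on their centre line; the grasp point (between the pads) lies 19 mm behind it; z points along the fingers, y is the direction in which the jaws open and shut (so a half turn about z gives the same grasp; the last joint's range is limited). The gripper opens to 85 mm and grips with 20 to 120 N. Pads are 22 mm wide; open, the fingers measure 114 mm over their backs; the gripper's body (76 mm by 85 mm) begins 54 mm behind the grasp point. The pads swing forward as they close: fully open they stand 13 mm farther back than shut.
Start: joints at [1.032, 0.521, -0.036, 1.599, 0.021, 1.021, -0.113], TCP at [0.282, -0.558, 0.231] pointing down, gripper open.
Joint ranges: [-2.91, 2.91], [-0.3, 2.13], [-1.5, 1.42], [0.17, 2.43], [-1.26, 4.41], [0.16, 1.93], [-2.52, 2.52]. Speed limits (rad/s): [1.89, 1.89, 2.39, 2.39, 3.01, 3.01, 3.01].

## Interface

Orientations are given as [roll, pitch, yaw] about the fixed x, y, z axes, in that order (R = Rz(yaw) Ry(pitch) Rx(roll)).
In Python, from workcell import bot, grab_frame, calibration, workorder gives the robot as it stands.
- The arm moves only by the tool move_arm, never from a script. Its arguments are lists of equal length, an entry for each row: "jaw": the closure in counts, from 0 (fully open) to 255 (shut); "dp": the shift along the tool's x, y, z in units of 800 mm (1.0 is 800 mm), a list of three; "rotation": the turn, a rotation vector about the tool's x, y, z in units of pi rad (1.0 is pi rad), a list of three. In form: {"jaw": [jaw, ...], "dp": [[dx, dy, dz], ...], "rotation": [[rx, ry, rz], ...]}. A call has 1 to 10 rows; each row shifts and turns the commanded pose from where the row before left it, along the tool's axes as they then stand; what a row does not reach is not made up. A row lasts 1/8 s, in which the tool goes at most 62.5 mm and 10.7 degrees, less where a joint would pass 70% of its speed; a pose out of reach is approached as far as the arm can. A call with a number of a shift or a turn outside -1 to 1 is refused whole. A call with a gripper value outside its range is refused whole. The fingers move at their own pace and stop on an object; "squeeze" is the grip in N (left out, the last holds). Time passes only in rows, so rows that do not move let the fingers close. It gives the time, the measured TCP pose, the force and the opening at its end, in the units of the state.
- bot.observe(): the state, without advancing time (a new reading comes with each control period).
- grab_frame(name): name is "side" or "top" or "wrist"; returns the picture (384x512x3 uint8, blue, green, red); there is no depth.
- calibration(name): a dict with "camera_matrix" (3x3 intrinsics, pixels), "dist" ([k1, k2, p1, p2, k3] as OpenCV has them; the pictures are not rectified), "T" (4x4, takes a point from camera to world coordinates). Camera axes: x right, y down, z forward; pixel columns grow to the right and rows downward; lengths in m; the calibration is good to about 2 mm. A picture is of the moment at which its call begins: read the wrist's pose just before it. calibration takes no time and is no camera call; for the wrist camera it gives the pose at the moment of the call.
- workorder.job_done(): hands the job in, once; it reports no verdict.
The state is a dict: "clock": time; "qpos": joint angles; "qd": joint speeds; "joint_efforts": joint torques, N m; "position": TCP position; "tool_rot": TCP orientation; "force": force on the tool from outside, world axes, zero at the start; "moment": the same for the moment, N m; "grip_width": finger opening in m.
Only numpy, scipy, OpenCV 4.12 (cv2) and the standard library are available. Lean on these libraries where they do the work, as an engineer would, in place of code of your own. Each camera call takes 0.05 s, during which the arm holds its last target. There are 200 camera calls.

## Working session

There is one attempt and no reset: what is moved stays moved. The work goes in short steps, Python scripts to look and compute and a tool call to move; the robot and the scene stay as the last step left them, time stands still between calls to the robot, and variables do not carry over. Pictures are saved under pics/ and viewed, about 8 in all and at most 12, crops included, and the job is handed in when it is done.

Besides the shell and the picture viewer there is one more tool, called after "Request:" as a command line: name --argument value ..., lists and objects as JSON in quotes. move_arm: Moves the arm, as the interface text tells. Shifts and turns lie within -1 to 1; 1 stands for 800 mm of shift or pi rad of turn. Its arguments: {"type":"object","properties":{"jaw":{"type":"array","items":{"type":"number"}},"dp":{"type":"array","items":{"type":"array","items":{"type":"number","minimum":-1,"maximum":1}}},"rotation":{"type":"array","items":{"type":"array","items":{"type":"number","minimum":-1,"maximum":1}}},"squeeze":{"type":"number"}},"required":["jaw","dp","rotation"]}

```bash
mkdir -p pics; cat > h.py <<'E'
import numpy as np,cv2
from workcell import bot,grab_frame,calibration,workorder
from scipy.spatial.transform import Rotation as R
def ray(name,uv,cal=None):
    c=cal or calibration(name);K=np.array(c["camera_matrix"]);T=np.array(c["T"])
    p=cv2.undistortPoints(np.array(uv,float).reshape(-1,1,2),K,np.array(c["dist"])).reshape(-1,2)
    d=np.c_[p,np.ones(len(p))]@T[:3,:3].T
    return T[:3,3],d
def onplane(name,uv,z):
    o,d=ray(name,uv);return o+d*((z-o[2])/d[:,2])[:,None]
def proj(name,P):
    c=calibration(name);T=np.linalg.inv(np.array(c["T"]))
    return cv2.projectPoints(np.array(P,float).reshape(-1,1,3),cv2.Rodrigues(T[:3,:3])[0],T[:3,3],np.array(c["camera_matrix"]),np.array(c["dist"]))[0].reshape(-1,2)
E
python3 - <<'E'
from h import *
a=grab_frame("top");b=grab_frame("side")
cv2.imwrite("pics/top0.png",a);cv2.imwrite("pics/side0.png",b)
for n in("top","side"):
    print(n,np.round(calibration(n)["T"],3).tolist())
s=bot.observe();print({k:np.round(v,3).tolist() for k,v in s.items()})
E
```

```text
top [[0.2, -0.96, 0.198, 0.423], [-0.98, -0.197, 0.037, 0.004], [0.004, -0.201, -0.98, 0.957], [0.0, 0.0, 0.0, 1.0]]
side [[-0.93, -0.196, 0.31, 0.336], [-0.366, 0.452, -0.814, 0.663], [0.02, -0.87, -0.492, 0.679], [0.0, 0.0, 0.0, 1.0]]
{'clock': 0.1, 'qpos': [1.032, 0.522, -0.036, 1.6, 0.021, 1.021, -0.113], 'qd': [-0.002, -0.001, 0.001, -0.001, 0.001, 0.001, -0.001], 'joint_efforts': [0.005, -92.849, 1.984, -37.053, 0.018, 0.005, 0.0], 'position': [0.282, -0.557, 0.231], 'tool_rot': [-3.141, 0.0, 0.469], 'force': [-0.354, 0.416, -0.047], 'moment': [-0.022, 0.075, -0.025], 'grip_width': 0.085}
```

View pics/top0.png

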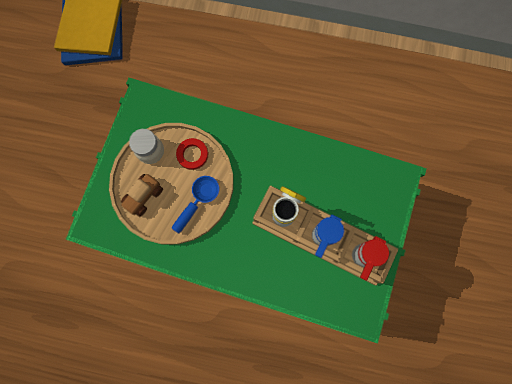

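View pics/side0.png

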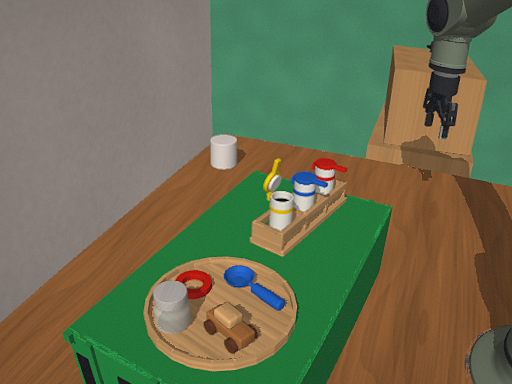

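The top view shows the open yellow tube's mouth near (286,209), the blue cap near (330,230) and the red cap near (375,252). Their tongues point down-left, towards the robot. The side view agrees, with the yellow cap standing up at (273,180).

```bash
python3 - <<'E'
from h import *
a=cv2.imread("pics/top0.png");b=cv2.imread("pics/side0.png")
def blob(im,lo,hi,win):
    h=cv2.cvtColor(im,cv2.COLOR_BGR2HSV);m=cv2.inRange(h,lo,hi)
    w=np.zeros_like(m);x0,y0,x1,y1=win;w[y0:y1,x0:x1]=m[y0:y1,x0:x1]
    return w
rng={'blue':[((100,120,60),(130,255,255))],'red':[((0,150,80),(6,255,255)),((172,150,80),(180,255,255))],'yellow':[((22,130,100),(34,255,255))]}
win={'top':{'blue':(300,205,352,265),'red':(345,225,400,290),'yellow':(260,180,310,235)},'side':{'blue':(285,165,330,215),'red':(305,150,352,195),'yellow':(255,150,300,225)}}
for n,im in(('top',a),('side',b)):
  for c in rng:
    m=sum(blob(im,*r,win[n][c]) for r in rng[c])
    # disc = opened mask
    d=cv2.morphologyEx(m,cv2.MORPH_OPEN,cv2.getStructuringElement(cv2.MORPH_ELLIPSE,(13,13))) if n=='top' else m
    ys,xs=np.nonzero(m);yd,xd=np.nonzero(d)
    print(n,c,len(xs),(xs.min(),xs.max(),ys.min(),ys.max()))
    if n=='top' and len(xd):
        cc=(xd.mean(),yd.mean());far=np.argmax(np.hypot(xs-cc[0],ys-cc[1]));tip=(xs[far],ys[far])
        P=onplane(n,[cc,tip],.269);print(' disc',np.round(cc,1),'tip',tip,np.round(P,4).tolist(),np.linalg.norm(P[1]-P[0]))
print(onplane('top',[(286,209)],.26))
s=cv2.resize(b[140:260,235:360],None,fx=4.5,fy=4.5,interpolation=cv2.INTER_CUBIC)
cv2.imwrite("pics/c1.png",s)
s=cv2.resize(a[170:295,240:410],None,fx=4.5,fy=4.5,interpolation=cv2.INTER_CUBIC);cv2.imwrite("pics/c2.png",s)
E
```

```text
top blue 703 (np.int64(315), np.int64(343), np.int64(215), np.int64(257))
 disc [329.9 230.1] tip (np.int64(320), np.int64(257)) [[0.5207, -0.0931, 0.269], [0.4743, -0.0847, 0.269]] 0.04709239366272703
top red 753 (np.int64(358), np.int64(388), np.int64(237), np.int64(280))
 disc [375.1 252.2] tip (np.int64(366), np.int64(280)) [[0.4998, -0.1718, 0.269], [0.4528, -0.164, 0.269]] 0.04764912909142655
top yellow 154 (np.int64(272), np.int64(305), np.int64(187), np.int64(223))
side blue 382 (np.int64(291), np.int64(327), np.int64(172), np.int64(196))
side red 333 (np.int64(312), np.int64(346), np.int64(158), np.int64(180))
side yellow 327 (np.int64(258), np.int64(292), np.int64(158), np.int64(213))
[[ 0.54216655 -0.01606711  0.26      ]]
```

View pics/c1.png

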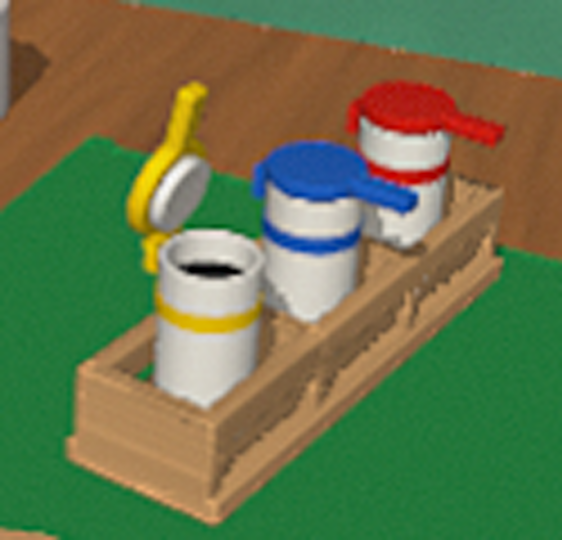

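View pics/c2.png

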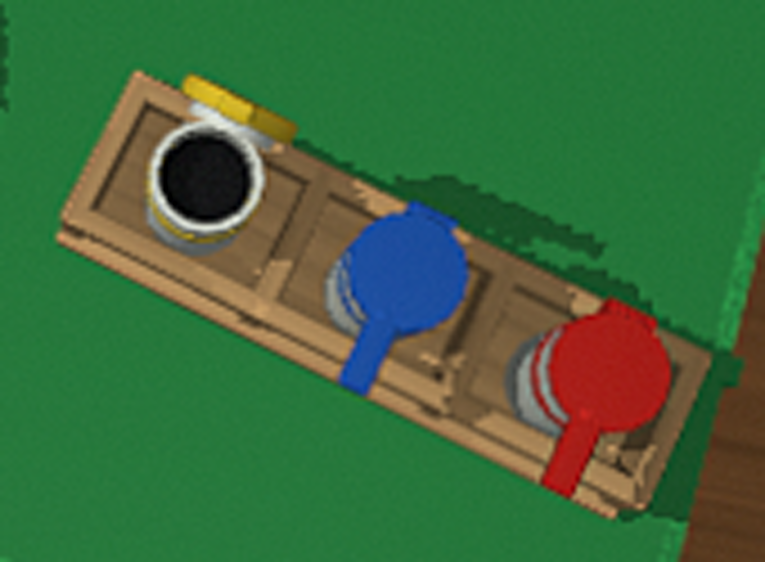

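The crops confirm it: yellow open, blue and red shut, and a clear area behind the yellow cap. Next I fix the row frame and the yellow angle.

```bash
cat >> h.py <<'E'
def tri(u1,u2):
    o1,d1=ray('top',[u1]);o2,d2=ray('side',[u2]);d1,d2=d1[0],d2[0]
    s=np.linalg.lstsq(np.c_[d1,-d2],o2-o1,rcond=None)[0]
    a,b=o1+s[0]*d1,o2+s[1]*d2;return (a+b)/2,np.linalg.norm(a-b)
E
python3 - <<'E'
from h import *
S=lambda x,y:(235+x/4.5,140+y/4.5); Tp=lambda x,y:(240+x/4.5,170+y/4.5)
print('blue disc',tri((329.9,230.1),S(315,170)))
print('red disc',tri((375.1,252.2),S(408,106)))
print('ymouth',tri(Tp(206,178),S(212,255)))
print('blue tip',tri(Tp(354,388),S(414,200)))
print('red tip',tri(Tp(558,491),S(498,132)))
yaw=-.265;ex=np.array([np.cos(yaw),np.sin(yaw),0]);ey=np.array([-np.sin(yaw),np.cos(yaw),0])
o=onplane('top',[Tp(206,178)],.26)[0]
for n,uv in(('side',S(197,90)),('side',S(148,250))):
    c,d=ray(n,[uv]);d=d[0];P=c+d*((o-c)@ey)/(d@ey);print('yellow xz',(P-o)@ex*1e3,P[2])
E
```

```text
blue disc (array([ 0.51965858, -0.09188467,  0.27712417]), np.float64(0.00035245386125783395))
red disc (array([ 0.49837059, -0.16972745,  0.27714435]), np.float64(0.0008337992813108385))
ymouth (array([ 0.53977306, -0.01544893,  0.27131507]), np.float64(0.0010678669515468647))
blue tip (array([ 0.47428946, -0.081302  ,  0.27785933]), np.float64(0.00032571413514989047))
red tip (array([ 0.45362088, -0.15836466,  0.27818222]), np.float64(0.001002239161438549))
yellow xz 10.229974921323821 0.34060714512665374
yellow xz 30.029454904301826 0.26242068297077864
```

Request:
move_arm --jaw '[255, 255, 255, 255, 255]' --dp '[[0, 0, -0.06], [0, 0, -0.06], [0, 0, -0.06], [0, 0, -0.06], [0, 0, -0.04]]' --rotation '[[0, 0, 0.0463], [0, 0, 0.0463], [0, 0, 0.0463], [0, 0, 0.0463], [0, 0, 0.0463]]'

```text
clock: 0.72
position: [0.2824, -0.5576, 0.4574]
tool_rot: [3.141, -0.001, -0.263]
force: [0.1, -0.6, -0.5]
grip_width: 0.0001
```

Request:
move_arm --jaw '[255, 255, 255, 255, 255, 255, 255, 255, 255, 255]' --dp '[[0.02, -0.064, 0], [0.02, -0.064, 0], [0.02, -0.064, 0], [0.02, -0.064, 0], [0.02, -0.064, 0], [0.02, -0.064, 0], [0.02, -0.064, 0], [0.02, -0.064, 0], [0.02, -0.064, 0], [0.02, -0.064, 0]]' --rotation '[[0, 0, 0], [0, 0, 0], [0, 0, 0], [0, 0, 0], [0, 0, 0], [0, 0, 0], [0, 0, 0], [0, 0, 0], [0, 0, 0], [0, 0, 0]]'

```text
clock: 1.98
position: [0.5685, -0.102, 0.4552]
tool_rot: [3.141, 0.0, -0.259]
force: [-1.0, -1.0, -0.3]
grip_width: 0.0003
```

Request:
move_arm --jaw '[255, 255, 255]' --dp '[[0.0156, -0.0474, 0], [0.0156, -0.0474, 0], [0, 0, 0]]' --rotation '[[0, 0, 0], [0, 0, 0], [0, 0, 0]]'

```text
clock: 2.35
position: [0.6123, -0.0334, 0.4541]
tool_rot: [-3.141, 0.002, -0.254]
force: [0.1, 0.4, -0.4]
grip_width: 0.0002
```

```bash
python3 - <<'E'
from h import *
cv2.imwrite("pics/s1.png",cv2.resize(grab_frame("side")[60:280,180:400],None,fx=2.5,fy=2.5))
s=bot.observe();print(np.round(s['qpos'],3),s['position'])
T=np.array(calibration('wrist')['T']);print(np.round(T,3))
E
```

```text
[ 0.064  0.372 -0.155  1.272  0.056  1.502 -1.912] [ 0.61171425 -0.03543672  0.45447196]
[[-0.254 -0.933 -0.253  0.675]
 [-0.967  0.245  0.067 -0.051]
 [-0.     0.262 -0.965  0.598]
 [ 0.     0.     0.     1.   ]]
```

View pics/s1.png

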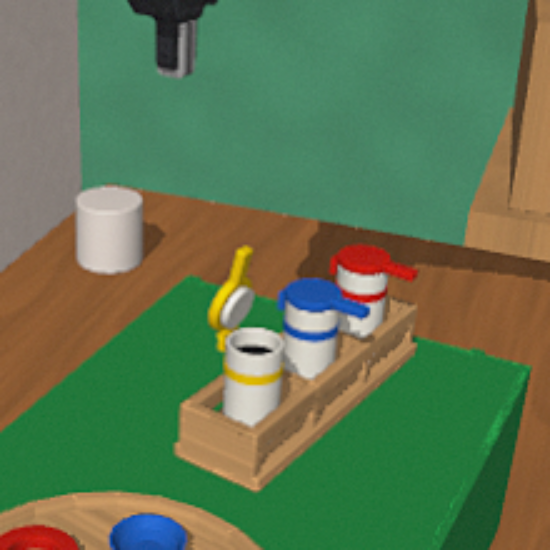

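The gripper is shut and hangs behind and above the yellow cap, clear of everything; the cap is still up at about 1.45 rad. I'll go down behind it and sweep it shut.

Request:
move_arm --jaw '[255, 255, 255, 255, 255, 255]' --dp '[[0, 0, 0.0583], [0, 0, 0.0583], [0, 0, 0.0583], [0, 0, 0], [-0.0213, 0, 0], [-0.0213, 0, 0]]' --rotation '[[0, 0, 0], [0, 0, 0], [0, 0, 0], [0, 0, 0], [0, 0, 0], [0, 0, 0]]'

```text
clock: 3.15
position: [0.5787, -0.0283, 0.3178]
tool_rot: [-3.141, -0.002, -0.259]
force: [0.7, 0.1, 0.6]
grip_width: -0.0
```

Request:
move_arm --jaw '[255, 255, 255, 255, 255, 255, 255]' --dp '[[-0.0171, 0, 0], [-0.0163, 0, 0.0055], [-0.0138, 0, 0.01], [-0.0103, 0, 0.0138], [-0.0059, 0, 0.0161], [0, 0, 0.002], [0, 0, 0]]' --rotation '[[0, 0, 0], [0, 0, 0], [0, 0, 0], [0, 0, 0], [0, 0, 0], [0, 0, 0], [0, 0, 0]]'

```text
clock: 4.03
position: [0.53, -0.0149, 0.2799]
tool_rot: [-3.141, -0.003, -0.259]
force: [-14.3, -0.7, 44.1]
grip_width: -0.0001
```

Request:
move_arm --jaw '[255, 255, 255, 255]' --dp '[[0, 0, -0.06], [0, 0, -0.07], [0, 0, -0.07], [0, 0, 0]]' --rotation '[[0, 0, 0], [0, 0, 0], [0, 0, 0], [0, 0, 0]]'

```text
clock: 4.53
position: [0.5306, -0.0149, 0.4408]
tool_rot: [-3.14, -0.006, -0.259]
force: [0.0, 0.1, -1.5]
grip_width: 0.0004
```

```bash
python3 - <<'E'
from h import *
cv2.imwrite("pics/s2.png",cv2.resize(grab_frame("side")[130:270,230:360],None,fx=4.5,fy=4.5,interpolation=cv2.INTER_CUBIC)[:600])
s=bot.observe();print(np.round(s['qpos'],3),s['position'],s['force'])
E
```

```text
[ 0.058  0.218 -0.178  1.523  0.039  1.402 -1.952] [ 0.52997689 -0.01492248  0.43834685] [ 0.15988789  0.66409199 -0.15680939]
```

View pics/s2.png

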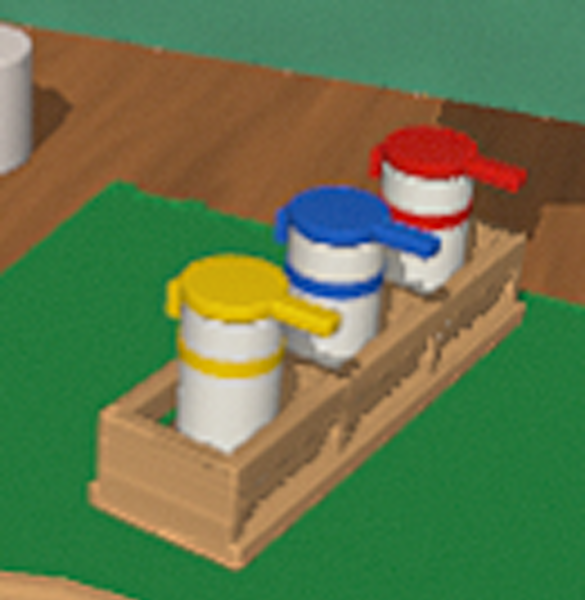

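The yellow cap now looks as flat as the others. Next I go to a point in front of the blue tongue and tilt the fingers about 25° forward, so they can hook under it.

Request:
move_arm --jaw '[255, 255, 255, 255, 255, 255, 255]' --dp '[[-0.041, 0.0483, 0], [-0.041, 0.0483, 0], [0, 0, 0], [0, 0, 0], [0, 0, 0], [0, 0, 0], [0, 0, 0]]' --rotation '[[0, 0, 0], [0, 0, 0], [0, 0.0463, 0], [0, 0.0463, 0], [0, 0.0463, 0], [0, 0, 0], [0, 0, 0]]'

```text
clock: 5.45
position: [0.4464, -0.0729, 0.4369]
tool_rot: [3.141, -0.434, -0.259]
force: [0.4, 0.1, 0.1]
grip_width: 0.0004
```

```bash
cat >> h.py <<'E'
ex=np.array([.967,-.255,0]);ey=np.array([.255,.967,0]);ez=np.array([0,0,1.])
B=np.array([.5197,-.0919,.190])
def plan(tx,tz,ty=0):
    s=bot.observe();p=np.array(s['position']);r=R.from_euler('xyz',s['tool_rot']);M=r.as_matrix()
    print('pos in tube mm',np.round([(p-B)@e*1e3 for e in(ex,ey,ez)],1),'toolz',np.round([M[:,2]@e for e in(ex,ey,ez)],3),'f',np.round(s['force'],1))
    t=B+ex*tx/1e3+ey*ty/1e3+ez*tz/1e3
    print('dp to target',np.round(M.T@(t-p)/.8,4)); print('ex,ez per 10mm',np.round(M.T@ex/80,4),np.round(M.T@ez/80,4))
E
python3 -c "
from h import *
plan(-75,54.4);print(np.round(bot.observe()['qpos'],3))"
```

```text
pos in tube mm [-75.8  -0.4 246.9] toolz [ 0.421 -0.    -0.907] f [0.4 0.1 0.1]
dp to target [-0.1004 -0.0005  0.2188]
ex,ez per 10mm [ 0.0113 -0.      0.0053] [ 0.0053  0.     -0.0113]
[ 0.153 -0.175 -0.182  2.004  0.115  0.895 -1.915]
```

Request:
move_arm --jaw '[255, 255, 255, 255, 255, 255]' --dp '[[-0.0251, 0, 0.0547], [-0.0251, 0, 0.0547], [-0.0251, 0, 0.0547], [-0.0251, 0, 0.0547], [0, 0, 0], [0, 0, 0]]' --rotation '[[0, 0, 0], [0, 0, 0], [0, 0, 0], [0, 0, 0], [0, 0, 0], [0, 0, 0]]'

```text
clock: 6.2
position: [0.4485, -0.0733, 0.2461]
tool_rot: [3.141, -0.437, -0.259]
force: [0.4, 0.2, -0.4]
grip_width: -0.0003
```

```bash
python3 -c "
from h import *
plan(-50,54.4);print(np.round(bot.observe()['qpos'],3))
cv2.imwrite('pics/s3.png',cv2.resize(grab_frame('side')[100:250,230:380],None,fx=4,fy=4,interpolation=cv2.INTER_CUBIC))"
```

```text
pos in tube mm [-73.6  -0.2  56.1] toolz [ 0.423 -0.001 -0.906] f [ 0.4  0.2 -0.4]
dp to target [ 0.0259 -0.0003  0.0144]
ex,ez per 10mm [ 0.0113 -0.      0.0053] [ 0.0053  0.     -0.0113]
[ 0.159  0.052 -0.235  2.334  0.425  0.372 -2.269]
```

View pics/s3.png

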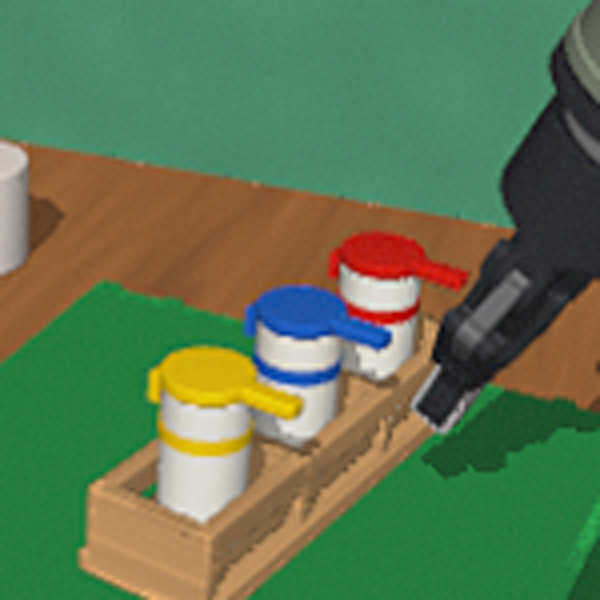

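The shut fingers hang in front of the blue tongue, tip below tongue height and clear of the red tongue. Now I slide them under.

Request:
move_arm --jaw '[255, 255, 255]' --dp '[[0.013, 0, 0.0072], [0.013, 0, 0.0072], [0, 0, 0]]' --rotation '[[0, 0, 0], [0, 0, 0], [0, 0, 0]]'

```text
clock: 6.62
position: [0.4714, -0.0794, 0.2434]
tool_rot: [-3.141, -0.437, -0.259]
force: [-1.2, 0.5, 0.3]
grip_width: 0.0005
```

```bash
python3 -c "
from h import *
plan(-47,65);print(np.round(bot.observe()['qpos'],3))
cv2.imwrite('pics/s4.png',cv2.resize(grab_frame('side')[130:230,260:360],None,fx=5,fy=5,interpolation=cv2.INTER_CUBIC))"
```

```text
pos in tube mm [-49.9  -0.2  53.4] toolz [ 0.423 -0.    -0.906] f [-1.2  0.5  0.3]
dp to target [ 0.0094 -0.0003 -0.0115]
ex,ez per 10mm [ 0.0113 -0.      0.0053] [ 0.0053 -0.     -0.0113]
[ 0.167  0.098 -0.226  2.291  0.434  0.368 -2.259]
```

View pics/s4.png

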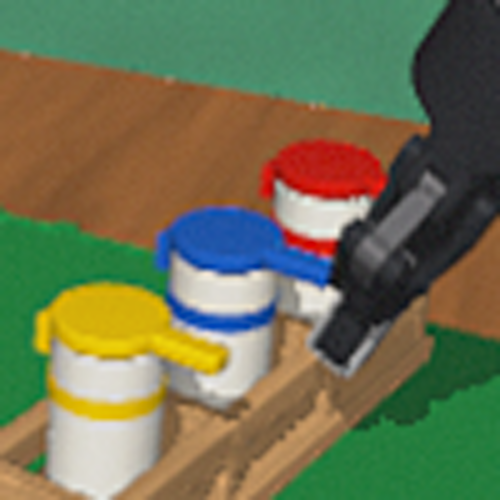

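Request:
move_arm --jaw '[255, 255, 255]' --dp '[[0.0049, 0, -0.0061], [0.0049, 0, -0.0061], [0, 0, 0]]' --rotation '[[0, 0, 0], [0, 0, 0], [0, 0, 0]]'

```text
clock: 7.05
position: [0.4728, -0.08, 0.2558]
tool_rot: [3.141, -0.436, -0.259]
force: [-5.2, 2.0, 1.0]
grip_width: -0.0001
```

```bash
python3 -c "
from h import *
plan(-47,81)"
```

```text
pos in tube mm [-48.4  -0.4  65.8] toolz [ 0.422 -0.001 -0.907] f [-5.2  2.   1. ]
dp to target [ 0.0097 -0.0005 -0.0165]
ex,ez per 10mm [ 0.0113 -0.      0.0053] [ 0.0053  0.     -0.0113]
```

Request:
move_arm --jaw '[255, 255, 255]' --dp '[[0.004, 0, -0.0085], [0.004, 0, -0.0085], [0, 0, 0]]' --rotation '[[0, 0, 0], [0, 0, 0], [0, 0, 0]]'

```text
clock: 7.42
position: [0.4738, -0.08, 0.2714]
tool_rot: [-3.141, -0.438, -0.259]
force: [0.2, -0.1, -0.2]
grip_width: 0.0001
```

```bash
python3 -c "
from h import *
plan(-47,81)
cv2.imwrite('pics/s5.png',cv2.resize(grab_frame('side')[130:230,260:360],None,fx=5,fy=5,interpolation=cv2.INTER_CUBIC))"
```

```text
pos in tube mm [-47.4  -0.2  81.4] toolz [ 0.424 -0.    -0.906] f [ 0.2 -0.1 -0.2]
dp to target [ 0.0003 -0.0003  0.0007]
ex,ez per 10mm [ 0.0113 -0.      0.0053] [ 0.0053 -0.     -0.0113]
```

View pics/s5.png

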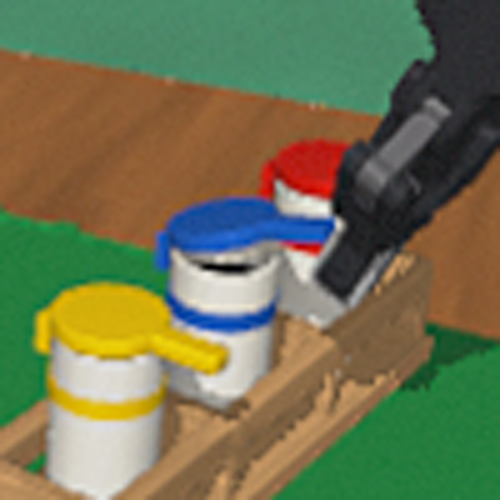

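The blue cap is lifting: there's a gap at its mouth, with the tongue resting on the fingertips. I carry on along the hinge arc.

Request:
move_arm --jaw '[255, 255, 255, 255, 255, 255]' --dp '[[0.0128, 0, -0.0155], [0.018, 0, -0.0132], [0.0212, 0, -0.0073], [0.0187, 0, -0.0011], [0.0095, 0, 0.001], [0, 0, 0]]' --rotation '[[0, 0, 0], [0, 0, 0], [0, 0, 0], [0, 0, 0], [0, 0, 0], [0, 0, 0]]'

```text
clock: 8.22
position: [0.5179, -0.0918, 0.3233]
tool_rot: [-3.142, -0.436, -0.259]
force: [-1.1, 0.0, -0.9]
grip_width: 0.0001
```

```bash
python3 -c "
from h import *
plan(-80,140)"
```

```text
pos in tube mm [ -1.8  -0.3 133.3] toolz [ 0.422 -0.    -0.907] f [-1.1  0.  -0.9]
dp to target [-0.0851 -0.0003 -0.0489]
ex,ez per 10mm [ 0.0113 -0.      0.0053] [ 0.0053 -0.     -0.0113]
```

Request:
move_arm --jaw '[255, 255, 255, 255, 255, 255]' --dp '[[-0.03, 0, -0.014], [-0.03, 0, -0.014], [-0.02, 0, -0.01], [0.032, 0, -0.068], [0.032, 0, -0.068], [0, 0, 0]]' --rotation '[[0, 0, 0], [0, 0, 0], [0, 0, 0], [0, 0, 0], [0, 0, 0], [0, 0, 0]]'

```text
clock: 8.98
position: [0.4507, -0.0736, 0.4487]
tool_rot: [-3.14, -0.443, -0.259]
force: [0.7, -0.4, -1.0]
grip_width: 0.0001
```

```bash
python3 -c "
from h import *
plan(-80,240)
cv2.imwrite('pics/s6.png',cv2.resize(grab_frame('side')[110:250,230:380],None,fx=4,fy=4,interpolation=cv2.INTER_CUBIC))"
```

```text
pos in tube mm [-7.140e+01  1.000e-01  2.587e+02] toolz [ 0.429  0.001 -0.903] f [ 0.7 -0.4 -1. ]
dp to target [-0.0197  0.0002  0.0165]
ex,ez per 10mm [ 0.0113 -0.      0.0054] [ 0.0054 -0.     -0.0113]
```

View pics/s6.png

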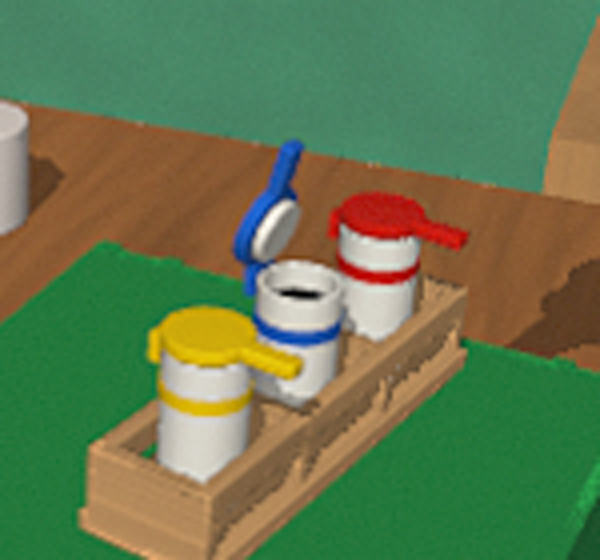

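Blue stands well up (about 1.3 rad), yellow and red are shut, and the arm is clear of everything. I'm handing in.

```bash
python3 -c "
from h import *
workorder.job_done()"
```

```text
the job is handed in; nothing more can be done
```

The job is done and handed in at about 9 s on the robot's clock (limit 48 s). No verdict was reported.

- **Yellow:** I swept the cap over from behind with shut fingers and pressed it down with about 44 N. In the pictures afterwards it lies as flat as the red cap.
- **Blue:** I then hooked the fingers, tilted 25° forward, under the tongue and followed the hinge arc. In the last picture the cap stands up by itself at roughly 1.3 rad, judged by eye and from the finger path.
- **Red:** It was never touched and is shut in the last picture.

At the last check the arm was clear of everything and the tool force read about 1 N. None of my checks failed, but two points stand out:
- The two views put the tubes about 9 mm higher than a crate top of 180 mm suggests. I used the measured height, and the contacts agreed with it.
- While I slid under the blue tongue, the fingers pushed lightly on its tip, with about 5 N.

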